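# Put the lift-off tray back on the portion scale

### The arm

A 6-joint arm with a two-finger parallel gripper is mounted at the origin on the work surface. World frame = base frame: x ahead of the robot, y to its left, z up, the work surface at z = 0. Lengths are in m, angles in rad, forces in N, time in s.
With the tool pointing down it reaches from about 0.2 to 0.875 m from the base axis. Payload 3.4 kg.
Tool frame: the origin (TCP) lies on the centre line of the jaws, within the pads' length; the fingertips stand 8 mm ahead of it and the grasp point (between the pads) lies 11 mm behind it; x points along the fingers, z is the direction in which the jaws open and shut, and the axes are right-handed (so a half turn about x gives the same grasp; the last joint's range is limited). The gripper opens to 94 mm and grips with 3 to 60 N. Pads are 16 mm wide; open, the fingers measure 119 mm over their backs; the gripper's body (75 mm by 177 mm) begins 78 mm behind the grasp point.
Start: joints at [-1.241, 0.276, 1.505, -0, 1.361, -0.121], TCP at [0.251, -0.518, 0.213] pointing down, gripper open.
Joint ranges: [-2.89, 2.89], [-0.75, 2.08], [0.22, 2.7], [-1.18, 4.32], [0.11, 2.71], [-2.7, 2.7]. Speed limits (rad/s): [2.57, 2.57, 3.14, 3.14, 3.14, 3.14].

### API

Orientations are given as a rotation vector (axis times angle).
In Python, from workcell import reach, move_linear, goto_joints, release, grab, hold, solve_ik, state, capture, Unreachable, close_job gives the robot as it stands. The module is installed in compiled form; this text tells all that it offers. Calls block until the motion is done:
- reach(position, orientation): joint-space move of the TCP to a pose.
- move_linear(position, orientation=None, vel=0.15): straight line of the TCP; orientation=None keeps the orientation; vel is the mean speed in m/s.
- goto_joints(angles): joint-space move.
- release() and grab(squeeze=None): open the fingers fully, or close them until they stop; squeeze is the grip in N (None keeps the last).
- hold(seconds).
- solve_ik(position, orientation): joint angles nearest the present ones, or None.
- state(): the state.
- capture(name): name is "scene" or "top"; returns a dict with "frame" (420x560x3 uint8, blue, green, red), "z_map" (420x560 float32, m along the optical axis (not along the pixel's ray), 0 where there is no reading), "camera_matrix" (3x3 intrinsics, pixels), "R" (3x3) and "t" (3): a world point X has camera coordinates R X + t. Camera axes: x right, y down, z forward; pixel columns grow to the right and rows downward; lengths in m; the calibration is good to about 2 mm. A picture is of the moment at which its call begins.
A pose or a line that the arm cannot do raises Unreachable and nothing moves.
- close_job(): hands the job in, once; it reports no verdict.
The state is a dict: "time_s": time; "joint_positions": joint angles; "dq": joint speeds; "tau": joint torques, N m; "tool_pos": TCP position; "tcp_rot": TCP orientation; "force": force on the tool from outside, world axes, zero at the start; "ft_torque": the same for the moment, N m; "finger_gap": finger opening in m.
Only numpy, scipy, OpenCV 4.12 (cv2) and the standard library are available. Lean on these libraries where they do the work, as an engineer would, in place of code of your own. Each camera call takes 0.05 s, during which the arm holds its last target. There are 200 camera calls.

### The job

Take the weighing tray off the sloping drying rack by its black bar and put it back on the portion scale, blue end to blue end. Press it down gently between the two orange roller catches until their springs take it, then let go so that they pull it fully home, level on all three balls. Leave the cups, glass, mug, spoon and biscuits where they are.

Things in the scene. Friction and masses are not known exactly. Their poses are not given: they have to be found in the camera images.
- tray: Lift-off weighing tray, about 0.45 kg: aluminium sheet 150 x 112 x 8 mm, round steel bead 12 mm thick along each long side (124 mm over the beads). Origin: centre of the plane its under-rods stand on; x along the length to the blue-striped end; z out of the upper face, which is 19 mm above the origin. Bead centres: y +-56, z 16 mm. Starts face up on the sloping rack, blue end uppermost.
- tray_bar (a point): Centre of the tray's black grip bar, 57 mm above the tray's origin along tray z: 94 mm long (tray x), 12 mm wide (tray y), 16 mm high, on two 10 mm posts at x +-38 mm; 30 mm free between bar and sheet. Axes as the tray's.
- tray_groove (a point): Mouth of the single groove under the tray's blue end (tray x 50, y 0, z 0 mm). Three pairs of 10 mm steel rods, 22 mm between centres, form three grooves that straddle the scale's balls: this one along x, and two more at tray x -35, y +-38 mm; all point to the middle of the three.
- rack: Open wooden drying rack, fixed, 170 mm long (x), 182 mm wide (y), 120 mm high at its far end. The frame slopes at 35 degrees (0.61 rad), low at -x, rising to +x; two lip blocks at the low end reach 24 mm above the tray's underside plane. Nothing is above it: the tray lifts off square to the slope. Origin: on the table under the frame's middle.
- scale: White portion scale, fixed, 230 mm long (x), 210 mm wide (y), flat deck 40 mm high; display strip at the -x end, blue strip at the +x end, where the tray's blue end belongs. An orange roller catch at each side (+-y). Origin: centre of the underside, on the table; z up.
- scale_ball (a point): Centre of the single ball, nearest the blue strip (scale x 50, y 0, 47 mm above the table). Three fixed, polished, slippery steel balls of 20 mm carry the tray; the other two are at scale x -35, y +-38 mm. They centre the tray if it is let go within about 4 mm of its place.
- scale_home (a point): Where the tray's origin lies when the tray is fully home: scale x 0, y 0, 52.2 mm above the table. Axes as the scale's, and as the seated tray's. The beads first meet the catch rollers with the tray about 23 mm above home; from about 10 mm above home the catches' springs pull it down.
- catch_left (a joint): Outward travel (m) of the sprung roller catch at scale +y: 0 free, 0.014 at most, about 0.002 with the tray home. Orange slippery roller, diameter 18 mm, along x, top 88 mm above the table; centre 65, housing to 89 mm from the middle line. 4 N at rest plus 0.25 N/mm. Pressing the level tray with 6 to 15 N makes both rollers give way, then spring back over the beads (9 N pull).
- catch_right (a joint): The same for the mirror-image catch at the scale's -y side.
- cup_a: Blue plastic cup, 76 mm across, 95 mm high; bystander. Origin: centre of its underside.
- cup_b: Blue plastic cup as cup_a; bystander.
- glass: Empty drinking glass, 72 mm across, 85 mm high; bystander. Origin: centre of its underside.
- mug: White mug, 80 mm across, 95 mm high; bystander. Origin: centre of its underside.
- spoon: Spoon, 160 mm long, lying on the table; bystander.
- biscuit_0: Round biscuit, 52 mm across, 10 mm thick, lying on the table; bystander. Origin: centre of its underside.
- biscuit_1: Round biscuit, 52 mm across, 10 mm thick, lying on the table; bystander. Origin: centre of its underside.
- biscuit_2: Round biscuit, 52 mm across, 10 mm thick, lying on the table; bystander. Origin: centre of its underside.

How it is judged:
By the outcome, as a careful person would: the job done as asked, in the order asked, and still so for the second after the job is handed in, with the robot touching nothing.
It also fails if it takes over 43 s, if anything falls off the work surface, if the arm or the gripper's body presses on something with over 40 N, if the wrist force passes 120 N, or if a joint passes its speed limit or range.

## Working session

There is one attempt and no reset: what is moved stays moved. The work goes in short steps, each a Python script; the robot and the scene stay as the last script left them, time stands still between calls to the robot, and variables do not carry over. Pictures are saved under pics/ and viewed, about 8 in all and at most 12, crops included, and the job is handed in when it is done.

```bash
mkdir -p pics; cat > h.py <<'E'
import numpy as np, cv2
from workcell import *
from scipy.spatial.transform import Rotation as Rn
def cloud(c):
    z=c["z_map"];K=np.array(c["camera_matrix"]);v,u=np.mgrid[:z.shape[0],:z.shape[1]]
    P=np.stack([(u-K[0,2])/K[0,0]*z,(v-K[1,2])/K[1,1]*z,z],-1)
    return (P-np.array(c["t"]))@np.array(c["R"])
E
python3 - <<'E'
from h import *
for n in("scene","top"):
    c=capture(n);cv2.imwrite(f"pics/{n}0.png",c["frame"]);np.savez(f"{n}0.npz",**c)
    R=np.array(c["R"]);print(n,-R.T@np.array(c["t"]),R[2],c["camera_matrix"][0][0])
s=state();print(s)
E
```

```text
scene [1.42136072 0.15033998 1.07333367] [-0.64603265 -0.11401918 -0.75474595] 499.0257801682886
top [0.46121724 0.01360665 1.60186243] [ 0.09817874 -0.0030652  -0.99516408] 500.17692031072505
{'time_s': 0.1, 'joint_positions': array([-1.24100889e+00,  2.76541385e-01,  1.50596466e+00,  1.20431476e-05,
        1.36072878e+00, -1.21013213e-01]), 'dq': array([ 0.00109176, -0.00139727, -0.00258366,  0.00026348,  0.00020035,
        0.00046856]), 'tau': array([ 3.48657431e-04, -4.05457807e+01, -2.37780601e+01,  7.01456401e-02,
        2.99074408e-02, -4.28141004e-05]), 'tool_pos': array([ 0.25035317, -0.5170962 ,  0.21270244]), 'tcp_rot': array([ 0.87207879,  1.39066591, -0.87036807]), 'force': array([ 0.18207868,  0.04574247, -0.12701385]), 'ft_torque': array([0.04961499, 0.05301518, 0.00835141]), 'finger_gap': 0.09401068967626716}
```

View pics/scene0.png

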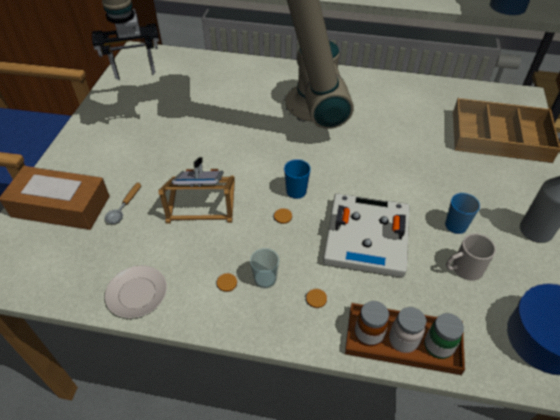

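View pics/top0.png

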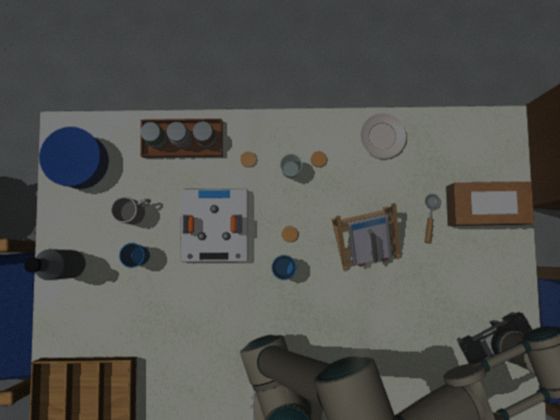

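The scene view shows the tray on the rack at (198,180) and the scale at (370,232). In the top view the scale is at (215,225) with its blue strip at (215,194), and the tray is at (370,238) with its stripe at (368,222) and bar at (374,243). Blue is roughly towards world +x for both.

```bash
python3 - <<'E'
from h import *
for n,sc,tr in(("top",(170,180,260,270),(325,200,410,280)),("scene",(315,185,420,280),(150,145,245,230))):
    c=dict(np.load(n+"0.npz"));P=cloud(c);f=c["frame"];hsv=cv2.cvtColor(f,cv2.COLOR_BGR2HSV);H,S,V=cv2.split(hsv)
    def box(b): m=np.zeros(H.shape,bool);m[b[1]:b[3],b[0]:b[2]]=1;return m&(c["z_map"]>0)
    def rep(l,m,ang=True):
        n_,lab,st,_=cv2.connectedComponentsWithStats(m.astype(np.uint8))
        for i in range(1,n_):
            if st[i,4]>=12:
                q=P[lab==i];r=cv2.minAreaRect((q[:,:2]*1000).astype(np.float32))
                print(n,l,st[i],"med",np.round(np.median(q,0)*1000,1),"rect",np.round(r[0],1),np.round(r[1],1),round(r[2],1))
    B=box(sc)
    rep("deck",B&(S<50)&(V>110)&(abs(P[...,2]-.04)<.006))
    rep("blue",B&(H>90)&(H<125)&(S>150)&(P[...,2]>.02)); rep("orange",B&(H<18)&(S>130)&(P[...,2]>.03))
    B=box(tr)
    rep("tblue",B&(H>90)&(H<125)&(S>110)&(P[...,2]>.03)); rep("dark",B&(V<60)&(P[...,2]>.09))
    rep("grey",B&(S<70)&(V>70)&(P[...,2]>.05))
    x0,y0,x1,y1=tr; cr=cv2.resize(f[y0:y1,x0:x1],None,fx=6,fy=6,interpolation=cv2.INTER_CUBIC)
    cv2.imwrite(f"pics/{n}_tr.png",cr)
a=cv2.imread("pics/top_tr.png");b=cv2.imread("pics/scene_tr.png");h=480
cv2.imwrite("pics/tr.png",cv2.resize(np.hstack([a[:h],b[:h]]),(800,int(800*h/(a.shape[1]+b.shape[1])))))
E
```

```text
top deck [ 180  188   66   73 2765] med [573.  221.8  39.3] rect [568.6 225.3] [203.4 226.4] 89.4
top blue [199 191  30   7 194] med [662.3 224.5  39.8] rect [661.9 223.2] [92.5 21. ] 89.5
top orange [188 216   6  16  81] med [565.7 287.8  84.8] rect [567.  287.1] [45.7 16.2] 0.1
top orange [231 216   5  16  75] med [566.5 157.5  85.7] rect [565.3 157.7] [46.  13.8] 1.0
top tblue [352 218  33  12 145] med [ 556.3 -238.4  124.7] rect [ 557.1 -245.8] [14.8 98.8] 11.2
top dark [390 207   3   7  12] med [ 600.7 -319.7  104.5] rect [ 598.8 -320. ] [19.3  1. ] 10.1
top dark [370 233   8  29 124] med [ 487.9 -260.5  128.8] rect [ 487.5 -260.6] [82.4 22.1] 2.8
top grey [348 214  42  50 993] med [ 516.  -248.3   94.9] rect [ 510.8 -256.2] [128.7 119.5] 12.5
scene deck [ 324  193   85   79 3693] med [594.8 224.3  39.5] rect [568.  225.5] [234.1 208.3] 0.0
scene blue [346 252  39  13 261] med [663.7 224.9  40.1] rect [662.2 224.6] [96.  24.5] 89.8
scene orange [342 208   8  16  96] med [570.7 160.5  85.8] rect [568.  160.4] [51.  16.9] 0.2
scene orange [392 215   8  16 105] med [571.2 289.7  85.3] rect [568.9 290.4] [18.3 51.3] 89.5
scene tblue [177 179  37   2  38] med [ 556.9 -245.1  126.4] rect [ 557.8 -243.2] [12.  96.2] 11.8
scene dark [194 158   8  10  52] med [ 509.4 -251.5  140.3] rect [ 494.7 -254.2] [65.9  9.7] 9.8
scene grey [193 157  10   9  16] med [ 466.6 -260.3  115.8] rect [ 486.4 -261.2] [82.4  8.4] 4.0
scene grey [172 163  52  23 486] med [ 525.7 -247.7  104.2] rect [ 511.9 -251.3] [127.6 120.3] 11.2
```

View pics/tr.png

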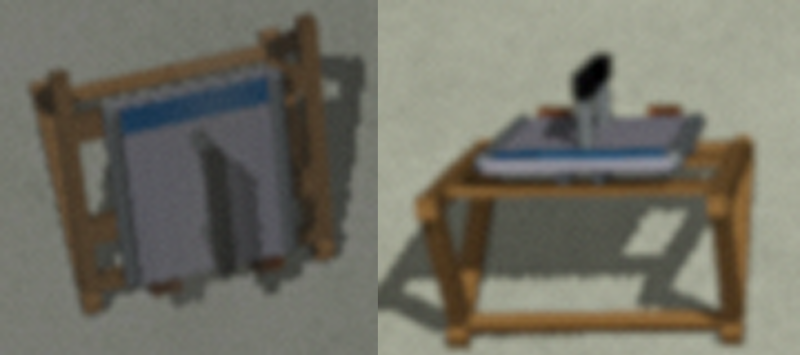

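The crop shows the tray yawed about +11°, with the bar clear of the rack and the lip blocks at the low end. Next I fit the tray pose in its own axes and get the ball positions on the scale.

```bash
cat >> h.py <<'E'
def frame(yaw,p=np.radians(35)): return (Rn.from_euler("z",yaw)*Rn.from_euler("y",-p)).as_matrix()
def tool(T,s=1): # tool x=-tray z, tool z=s*tray y
    x=-T[:,2];z=s*T[:,1];return Rn.from_matrix(np.c_[x,np.cross(z,x),z]).as_rotvec()
E
python3 - <<'E'
from h import *
for n,sc,tr in(("top",(170,180,260,270),(325,200,410,280)),("scene",(315,185,420,280),(150,145,245,230))):
    c=dict(np.load(n+"0.npz"));P=cloud(c);f=c["frame"];H,S,V=cv2.split(cv2.cvtColor(f,cv2.COLOR_BGR2HSV))
    def box(b): m=np.zeros(H.shape,bool);m[b[1]:b[3],b[0]:b[2]]=1;return m&(c["z_map"]>0)
    B=box(tr)
    bl=B&(H>90)&(H<125)&(S>110)&(P[...,2]>.03)
    sh=(B&(S<70)&(V>70)&(P[...,2]>.05))|bl
    T=frame(np.radians(11.3));q=P@T
    z0=np.median(q[sh][:,2]);top=sh&(abs(q[...,2]-z0)<.006)
    X=P[top];C=X.mean(0);nrm=np.linalg.svd(X-C)[2][2];nrm*=np.sign(nrm[2])
    print(n,"normal",nrm,"exp",T[:,2],"tilt",np.degrees(np.arccos(nrm[2])),"yaw",np.degrees(np.arctan2(-nrm[1],-nrm[0])))
    r=cv2.minAreaRect((q[top][:,:2]*1000).astype(np.float32));print("sheet rect",r,"z",z0*1000)
    for l,m in(("stripe",bl),("bar",B&(V<60)&(q[...,2]>z0+.025))):
        r=cv2.minAreaRect((q[m][:,:2]*1000).astype(np.float32));print(l,r,"z",np.median(q[m][:,2])*1000,m.sum())
    o=np.array([*np.array(cv2.minAreaRect((q[top][:,:2]*1000).astype(np.float32))[0])/1000,z0-.019]);print("origin",T@o,"bar",T@(o+[0,0,.057]))
    m=box(sc)&(P[...,2]>.045)&(P[...,2]<.07)&(V<120)&(S<120)
    k,lab,st,_=cv2.connectedComponentsWithStats(m.astype(np.uint8))
    for i in range(1,k):
        if st[i,4]>=6:print("ball",st[i],P[lab==i].mean(0).round(4))
Ts=frame(0,0);Tt=frame(np.radians(11.3))
bar=np.array([.4775,-.253,.135])
for s in(1,-1):
  print(s,solve_ik(bar,tool(Tt,s)),solve_ik(bar+.1*Tt[:,2],tool(Tt,s)),solve_ik([.568,.2245,.2],tool(Ts,s)))
E
```

```text
top normal [-0.558843   -0.11732324  0.82093225] exp [-0.56245746 -0.11239009  0.81915204] tilt 34.82177550400686 yaw 11.856460496770362
sheet rect ((421.176025390625, -349.0867004394531), (121.130615234375, 152.37469482421875), 89.84403228759766) z -184.27651720136706
stripe ((480.3293762207031, -350.18511962890625), (20.74654769897461, 98.87409973144531), 1.1014686822891235) z -183.54017264394665 145
bar ((419.7709045410156, -350.9346618652344), (99.09986114501953, 13.240385055541992), 1.4937562942504883) z -139.46865911618346 122
origin [ 0.52105571 -0.25187044  0.07506227] bar [ 0.48899563 -0.25827667  0.12175394]
ball [210 205   9   8  41] [0.6165 0.2213 0.0521]
ball [197 230   8  10  46] [0.5333 0.2607 0.0511]
ball [222 231   8  10  42] [0.5318 0.1849 0.0519]
scene normal [-0.54580219 -0.11198141  0.83039758] exp [-0.56245746 -0.11239009  0.81915204] tilt 33.860399532436325 yaw 11.594390233862333
sheet rect ((423.581298828125, -346.77447509765625), (120.34002685546875, 151.7955322265625), 89.97468566894531) z -183.5554163855364
stripe ((481.6524963378906, -347.78826904296875), 
[... 188 characters left out ...]
94) z -143.9041740290484 52
origin [ 0.52212914 -0.24929801  0.07703257] bar [ 0.49006906 -0.25570425  0.12372423]
ball [351 212   9   8  33] [0.5361 0.1869 0.0506]
ball [379 216  10   8  34] [0.5371 0.2619 0.0508]
ball [335 224   4   5  14] [0.5883 0.1403 0.0577]
ball [399 234   5   5  16] [0.5886 0.3077 0.0561]
ball [362 239  10   8  39] [0.6215 0.2231 0.0509]
1 None None [ 0.26252639  0.33704263  1.44846786  0.          1.35608217 -1.30826993]
-1 [-1.0217017   0.15735033  2.08924081  0.80719845  0.84111634 -0.18690747] [-1.16832976  0.01540448  2.0019066   0.68427763  1.09373843 -0.10952719] [ 2.62526395e-01  3.37042625e-01  1.44846786e+00 -4.44089210e-16
  1.35608217e+00  1.83332272e+00]
```

```bash
python3 - <<'E'
from h import *
T=frame(np.radians(11.5));bar=np.array([.4895,-.257,.1228]);r=tool(T,-1);z=T[:,2]
reach(bar+.10*z,r)
move_linear(bar-.005*z,r,vel=.1)
print(state()["force"]);grab(40);s=state();print(s["finger_gap"],s["force"],s["time_s"])
move_linear(bar+.015*z,r,vel=.06)
s=state();print(s["finger_gap"],s["force"],s["ft_torque"],s["tool_pos"])
for n in("scene","top"):
    c=capture(n);cv2.imwrite(f"pics/{n}1.png",c["frame"])
a=cv2.imread("pics/scene1.png")[110:250,110:290];b=cv2.imread("pics/top1.png")[180:320,290:470]
cv2.imwrite("pics/g1.png",cv2.resize(np.hstack([a,b]),(800,311),interpolation=cv2.INTER_CUBIC))
E
```

```text
[-0.8393762   0.25674051  0.46037316]
0.011768993319923917 [-1.14338921 -4.04846983  1.0740413 ] 3.6917
0.011348989496702813 [-0.56264675  0.36683784 -4.4865167 ] [-0.06559422  0.76527403  0.0128916 ] [ 0.48019178 -0.25809543  0.13469282]
```

View pics/g1.png

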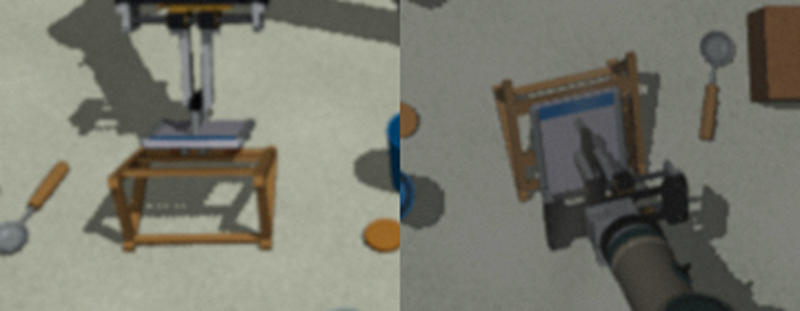

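The tray hangs level with the slope, clear of the rack and gripped mid-bar. I'll carry it over high and stop above the scale to check alignment.

```bash
cat >> h.py <<'E'
YS=-.0165; TS=frame(YS,0); RS=tool(TS,-1); HOME=np.array([.569,.2238,.1042])
def look(tag,mk=True):
    """tray pose seen by both cameras from its sheet, stripe; prints in scale axes"""
    h=state()["tool_pos"][2]-.1042+.0522   # expected tray origin z
    ims=[]
    for n in("scene","top"):
        c=capture(n);P=cloud(c);f=c["frame"];cv2.imwrite(f"pics/{n}{tag}.png",f);H,S,V=cv2.split(cv2.cvtColor(f,cv2.COLOR_BGR2HSV))
        q=(P-[HOME[0],HOME[1],0])@TS
        reg=(abs(q[...,0])<.13)&(abs(q[...,1])<.10)&(c["z_map"]>0)
        sheet=reg&(abs(q[...,2]-h-.019)<.008)&~((H<18)&(S>130))
        bl=sheet&(H>90)&(H<125)&(S>110)
        Q=q[sheet];A=np.c_[Q[:,:2],np.ones(len(Q))];k=np.linalg.lstsq(A,Q[:,2],rcond=None)[0]
        print(n,"sheet",cv2.minAreaRect((Q[:,:2]*1000).astype(np.float32)),"z0",(k[2]-.019-.0522)*1000,"slopes deg",np.degrees(k[:2]),len(Q))
        if bl.sum()>5:print("   stripe",cv2.minAreaRect((q[bl][:,:2]*1000).astype(np.float32)))
        ims.append(f[130:290,150:430] if n=="top" else f[130:290,260:540])
    cv2.imwrite(f"pics/v{tag}.png",cv2.resize(np.vstack(ims),None,fx=1.85,fy=1.85,interpolation=cv2.INTER_CUBIC))
E
python3 - <<'E'
from h import *
T=frame(np.radians(11.5));s=state();p=s["tool_pos"];r=tool(T,-1)
move_linear(p+.09*T[:,2],r,vel=.2)
p=state()["tool_pos"];move_linear([p[0],p[1],.30],r,vel=.2)
move_linear([.55,0,.29],RS,vel=.15)
move_linear(HOME+[0,0,.16],RS,vel=.15)
move_linear(HOME+[0,0,.05],RS,vel=.1)
hold(.3)
s=state();print(s["time_s"],s["finger_gap"],s["force"],s["ft_torque"],s["tool_pos"]-HOME)
look(2)
E
```

```text
10.8 0.01178283019830433 [-0.05016208  0.17884284 -4.29802808] [ 0.04631991 -0.01143351 -0.02304802] [1.48587307e-04 4.89191878e-05 5.03654687e-02]
scene sheet ((-2.6453857421875, 1.8380661010742188), (123.86480712890625, 154.39401245117188), 89.89376831054688) z0 50.93909836927158 slopes deg [-0.137355   -0.04551586] 1921
   stripe ((58.58106994628906, 2.3228721618652344), (22.47272491455078, 98.6458969116211), 0.5358258485794067)
top sheet ((-1.74822998046875, -0.6490325927734375), (146.3046112060547, 122.3255386352539), 0.2761022746562958) z0 50.636822996079005 slopes deg [ 0.14715809 -0.01876747] 811
   stripe ((57.57942199707031, -28.868621826171875), (16.11217498779297, 39.34844207763672), 1.3819173574447632)
```

View pics/v2.png

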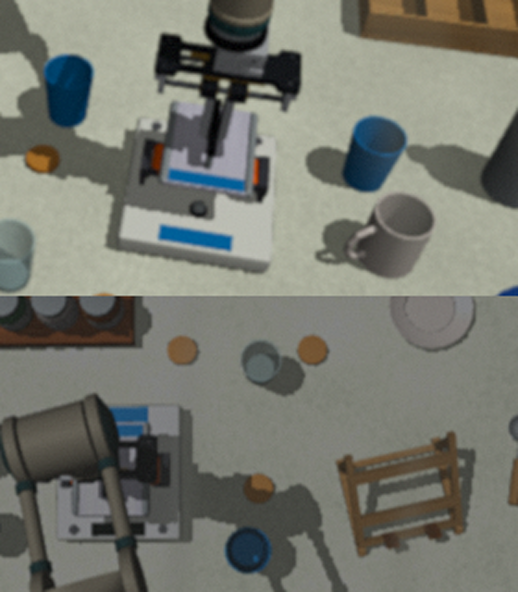

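The tray is level above the scale, with the blue ends matching. Scene-camera offsets are about -1 mm in x and +0.5 mm in y. I'll make that small correction, then press down in steps while watching the force.

```bash
python3 - <<'E'
from h import *
C=HOME+[.0008,-.0004,0]
move_linear(C+[0,0,.027],RS,vel=.05);hold(.2)
f0=state()["force"];t0=state()["ft_torque"];prev=0
for d in np.arange(.025,.0065,-.002):
    move_linear(C+[0,0,d],RS,vel=.02)
    s=state();f=s["force"]-f0
    print(round(d*1e3),"z",round((s["tool_pos"][2]-HOME[2])*1e3,1),f.round(2),(s["ft_torque"]-t0).round(3))
    if f[2]>25 or np.hypot(*f[:2])>8: print("stop");break
print(state()["time_s"],state()["finger_gap"])
look(3)
E
```

```text
25 z 25.0 [ 1.47  0.41 -0.27] [-0.023  0.009 -0.015]
23 z 22.9 [ 0.08  0.02 -0.78] [ 0.043  0.033 -0.008]
21 z 22.1 [-0.6  -1.81  7.62] [-0.34   0.259  0.035]
19 z 21.0 [ 0.52 -0.66 11.39] [0.01  0.392 0.018]
17 z 19.2 [ 0.66  0.16 10.79] [-0.078  0.214  0.067]
15 z 16.2 [ 2.74 -0.15  7.37] [-0.047 -0.153  0.045]
13 z 12.3 [ 2.77 -0.11  2.45] [-0.06  -0.527  0.039]
11 z 9.7 [ 2.4  -0.37 -1.56] [-0.013 -0.487  0.056]
9 z 7.9 [ 2.13 -0.18 -3.36] [ 0.023 -0.401  0.035]
7 z 6.1 [ 1.1   0.35 -5.34] [-0.038 -0.163  0.102]
14.2083 0.011968684290650036
scene sheet ((-3.5197601318359375, 0.6079483032226562), (156.5098419189453, 188.30557250976562), 1.7670081853866577) z0 6.88206200154682 slopes deg [-0.23782372 -0.19187331] 1989
   stripe ((58.44364547729492, 2.219959259033203), (24.099689483642578, 98.73442840576172), 1.630492091178894)
top sheet ((-19.263408660888672, -17.827713012695312), (137.88002014160156, 184.56512451171875), 45.559391021728516) z0 6.558802993754338 slopes deg [-0.13660897 -1.04660281] 826
   stripe ((59.2258415222168, -30.988935470581055), (37.08623123168945, 16.232288360595703), 89.57505798339844)
```

The springs have taken it: the force changed sign from a push of +11 N to a pull of -5 N, level at about 6 mm above home. Letting go now.

```bash
python3 - <<'E'
from h import *
release();hold(.3);s=state();print(s["force"],s["finger_gap"],s["tool_pos"]-HOME)
p=s["tool_pos"];move_linear(p+[0,0,.10],RS,vel=.12)
reach([.35,0,.35],RS); hold(.2);print(state()["time_s"],state()["force"])
for n in("scene","top"):
    c=capture(n);P=cloud(c);f=c["frame"];H,S,V=cv2.split(cv2.cvtColor(f,cv2.COLOR_BGR2HSV));q=(P-[HOME[0],HOME[1],0])@TS
    sh=(abs(q[...,0])<.07)&(abs(q[...,1])<.045)&(abs(q[...,2]-.0712)<.012);Q=q[sh]
    k=np.linalg.lstsq(np.c_[Q[:,:2],np.ones(len(Q))],Q[:,2],rcond=None)[0]
    print(n,"above home mm",(k[2]-.0712)*1e3,"slopes deg",np.degrees(k[:2]))
    near=(abs(q[...,0])<.13)&(abs(q[...,1])<.11)
    for l,m in(("tray stripe",near&(H>90)&(H<125)&(S>110)&(q[...,2]>.058)),("scale strip",near&(H>90)&(H<125)&(S>150)&(abs(q[...,2]-.04)<.008))):
        print("  ",l,cv2.minAreaRect((q[m][:,:2]*1e3).astype(np.float32)))
    for sg in(1,-1):
        m=near&(H<18)&(S>130)&(q[...,1]*sg>.04);print("   roller",(q[m].mean(0)*1e3).round(1),m.sum())
    cv2.imwrite(f"pics/{n}4.png",f)
a=cv2.imread("pics/scene4.png")[110:290,150:500];b=cv2.imread("pics/top4.png")[130:310,100:450]
cv2.imwrite("pics/v4.png",cv2.resize(np.vstack([a,b]),None,fx=1.65,fy=1.65,interpolation=cv2.INTER_CUBIC))
E
```

```text
[-0.23265419 -0.04964948 -0.73178839] 0.09402901906266213 [ 0.00078643 -0.00039361  0.0070041 ]
18.3917 [-0.14410784  0.44721596 -0.21227114]
scene above home mm -0.8373406694684588 slopes deg [ 0.17355423 -0.26113593]
   tray stripe ((37.54905700683594, -10.756690979003906), (110.92488861083984, 91.93203735351562), 31.0583438873291)
   scale strip ((93.55075073242188, 2.2930946350097656), (23.70002555847168, 95.7816162109375), 0.2825812101364136)
   roller [ 0.6 67.  84.9] 112
   roller [  1.2 -64.6  84.7] 104
top above home mm -1.1033315376092756 slopes deg [ 0.26078128 -0.42126304]
   tray stripe ((56.11627197265625, -0.6997413635253906), (23.732189178466797, 96.41426849365234), 0.5180345773696899)
   scale strip ((93.07647705078125, 0.710906982421875), (92.42707061767578, 20.353361129760742), 89.83094787597656)
   roller [-4.5 64.  86.1] 78
   roller [ -2.7 -68.3  86.2] 67
```

View pics/v4.png

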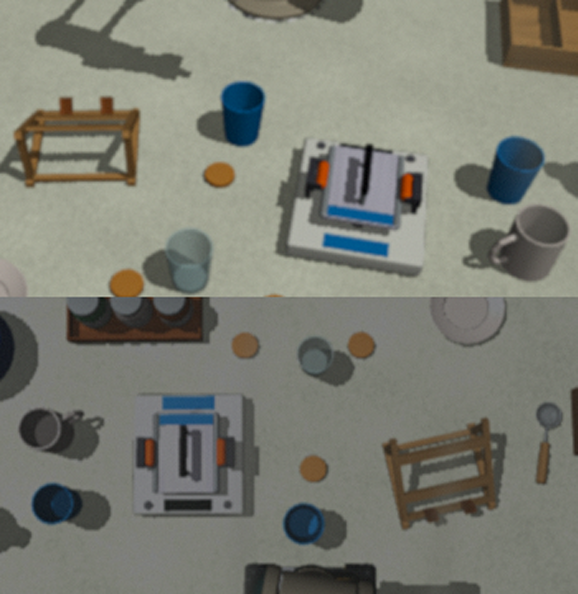

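The tray sits level between the catches, and its stripe is next to the scale's blue strip. The bystanders are where they were, and the arm is clear. Handing in.

```bash
python3 -c "
from workcell import *
print(close_job(),state()['time_s'])"
```

```text
the job is handed in; nothing more can be done
the job is handed in; nothing more can be done
```

The tray is back on the portion scale, blue end to blue end, and the job was handed in at about 18.5 s of robot time, with the arm clear of everything.

I gripped the tray mid-bar with 40 N, lifted it square off the rack and carried it high over the table. I then pressed it level between the catches; the force peaked at about 11 N. At about 6 mm above home the springs were already pulling it down with about 5 N, so I let go there.

- **Seating:** both cameras put the tray within about 1 mm of home height (-0.8 and -1.1 mm), which is within the calibration error.
- **Level:** the measured tilt is under 0.5° in both cameras.
- **Catches:** both rollers sit back over the beads.
- **Bystanders:** by eye, the cups, glass, mug and biscuits look unmoved, as does the spoon; I did not measure their positions.

Three readings disagreed or failed:
- **Cameras:** they differ by 2–3 mm sideways.
- **Tray stripe:** the final scene-camera measurement was unusable because its mask took in other blue pixels. The top camera's measurement agreed with home.
- **Press-down side force:** about 2–3 N showed during pressing, and it was gone after I let go.

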